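# Set the run time on the laundry-sink pump controller

### The job

On the blue pump controller, turn only the small inner orange knob until its white pointer line points at the green mark on the box, then let go of it. Leave the large black ring around that knob set as it is, and do not touch the grey controller.

Things in the scene. Friction and masses are not known exactly. Their poses are not given: they have to be found in the camera images.
- blue_box: The blue pump controller: a box 150 (x) x 140 (y) x 55 mm high, fixed to the counter. Origin: centre of its underside, z up. On its top, about the vertical line through the origin, stands a nested dial: a black ribbed outer ring and an orange inner knob. A green mark, 22 x 12 mm, lies on the box top 57 mm from that axis along the box's +x; the other marks are white ticks.
- timer_knob (a joint): Blue box's orange inner knob: foot 38 mm across, 69-73 mm above the counter; on it a bar grip 36 mm long, 14 thick, 73-109 mm high, centred on the axis. White pointer line (9 mm wide) on one half of the bar's top, along it. Value (rad): 0 = pointer at the green mark (box +x), positive counter-clockwise from above; range -1.7 to 1.7, starts 0.6 to 1.3; light friction, 0.04 N m; stays where left.
- level_ring_pointer (a point): Outer end of the yellow line on top of the blue box's black outer ring, 36 mm from the axis; moves round with the ring. The ring is 83 mm across over its ribs, spans 55 to 69 mm above the counter and turns easily if brushed (0.03 N m): fingers clear it only above 69 mm.
- grey_box: The grey controller, not to be touched: same size and same nested black ring and orange knob as the blue one, but a grey box. Origin at the centre of its underside, z up, fixed to the counter.
There are look-alikes about, which are no part of the job. Several things have the shape of the blue_box; the one meant has the colours described above.

How it is judged (in metres and radians):
At the end, for the whole second after the job is handed in: The blue controller's inner knob points at the green mark within 0.18 rad (10 degrees) and is at rest, and the pointer of its outer ring is within 7 mm (11 degrees) of where it started (value of joint timer_knob between -0.18 and 0.18 rad and distance of level_ring_pointer from where it was at the start of the episode below 0.007 m and velocity of joint timer_knob between -0.05 and 0.05 rad/s); the robot touches nothing.
It fails at once if the outer ring of the blue controller is turned (its pointer moves more than 7 mm, 11 degrees) (distance of level_ring_pointer from where it was at the start of the episode above 0.007 m).
It fails at once if the robot touches the grey controller (more than 0.5 N) (contact force between grey_box and the arm above 0.5 N or contact force between grey_box and the fingers above 0.5 N).
It also fails if it takes over 34 s, if anything falls off the work surface, if the arm or the gripper's body presses on something with over 40 N, if the wrist force passes 120 N, or if a joint passes its speed limit or range.

### The arm

A 6-joint arm with a two-finger parallel gripper is mounted at the origin on the work surface. World frame = base frame: x ahead of the robot, y to its left, z up, the work surface at z = 0. Lengths are in m, angles in degrees, forces in N, time in s.
With the tool pointing down it reaches from about 0.375 to 0.925 m from the base axis. Payload 5.7 kg.
Tool frame: the origin (TCP) lies between the finger pads; the fingertips stand 25 mm ahead of it and the grasp point (between the pads) lies 6 mm ahead of it (bot.tcp_to_tips is the distance from the TCP to the fingertips, in m); z points along the fingers, y is the line along which they close (so a half turn about z gives the same grasp; the last joint's range is limited). The gripper opens to 88 mm and grips with 3 to 60 N. Pads are 20 mm wide; open, the fingers measure 115 mm over their backs; the gripper's body (75 mm by 178 mm) begins 61 mm behind the grasp point.
Start: joints at [-81.251, 20.558, 86.54, -0, 72.909, -6.595], TCP at [0.159, -0.579, 0.248] pointing down, gripper open.
Joint ranges: [-170.27, 170.27], [-57.76, 135], [12.27, 136.19], [-55.21, 235.2], [11.17, 155.16], [-170.74, 170.74]. Speed limits (degrees/s): [136.94, 136.94, 180, 180, 180, 180].

### API

Orientations are given as [roll, pitch, yaw] about the fixed x, y, z axes, in that order (R = Rz(yaw) Ry(pitch) Rx(roll)).
In Python, from rig import bot gives the robot as it stands.
- The arm moves only by the tool arm_command, never from a script. Its argument "plan" is a list of rows, each a list of 7 numbers: the shift along the tool's x, y, z in cm, then the turn, a rotation vector about the tool's x, y, z in rad, then the opening, from -1 (shut) to 1 (fully open). A call has 1 to 20 rows; each row shifts and turns the commanded pose from where the row before left it, along the tool's axes as they then stand; what a row does not reach is not made up. A row lasts 1/8 s, in which the tool goes at most 62.5 mm and 10.7 degrees, less where a joint would pass 70% of its speed; a pose out of reach is approached as far as the arm can. A call with a gripper value outside its range is refused whole. The fingers move at their own pace and stop on an object; the grip force is fixed at half the most. Time passes only in rows, so rows that do not move let the fingers close. It gives the time, the measured TCP pose, the force, the opening and the grip force at its end, in the units of the state.
- bot.read_state(): the state, without advancing time (a new reading comes with each control period).
- bot.capture(name): name is "scene" or "top"; returns the picture (400x640x3 uint8, red, green, blue); there is no depth.
- bot.calibration(name): a dict with "camera_matrix" (3x3 intrinsics, pixels), "distortion" ([k1, k2, p1, p2, k3] as OpenCV has them; the pictures are not rectified), "extrinsics" (4x4, takes a point from camera to world coordinates). Camera axes: x right, y down, z forward; pixel columns grow to the right and rows downward; lengths in m; the calibration is good to about 2 mm. A picture is of the moment at which its call begins. calibration takes no time and is no camera call.
- bot.hand_in(): hands the job in; it is judged then, once.
Trained networks look in the newest picture that a camera, given by its name, has taken for a name from the list of things; names that differ only in an ending like _2 or _b are one class to them, and where a whole thing is asked for, a point or a joint stands for the part that bears it (a point fixed in the world has none). Each returns a list of dicts, best first, with "p" (0 to 1); they miss things now and then, are a little off and sometimes report something else, mostly with a low value. They report only what shows in the picture. A call takes as long as a camera call. They do not tell look-alikes from the thing itself.
- bot.cut_out(name, camera): "pixels" (400x640 bool, what is visible of it) and "uv" ([column, row] in pixels, amid what is visible of it).
The state is a dict: "time": time; "joint_pos": joint angles; "qvel": joint speeds; "joint_efforts": joint torques, N m; "ee_pos": TCP position; "tool_rot": TCP orientation; "wrist_force": force on the tool from outside, world axes, zero at the start; "wrist_torque": the same for the moment, N m; "gripper_width": finger opening in m; "finger_force": force on a finger pad.
Only numpy, scipy, OpenCV 4.12 (cv2) and the standard library are available. Lean on these libraries where they do the work, as an engineer would, in place of code of your own. Each camera call takes 0.05 s, during which the arm holds its last target. There are 200 camera calls.

## Working session

There is one attempt and no reset: what is moved stays moved. The work goes in short steps, Python scripts to look and compute and a tool call to move; the robot and the scene stay as the last step left them, time stands still between calls to the robot, and variables do not carry over. Pictures are saved under pics/ and viewed, at most 10 in all, crops included, and the job is handed in when it is done.

Besides the shell and the picture viewer there is one more tool, called after "Emit:" in YAML: its name, and indented under it one key for each argument. arm_command: Moves the arm, as the interface text tells. Its arguments: {"type":"object","properties":{"plan":{"type":"array","items":{"type":"array","items":{"type":"number"}}}},"required":["plan"]}

```bash
mkdir -p pics; python3 - <<'E'
from rig import bot
import cv2,numpy as np
for c in("top","scene"):
    im=bot.capture(c); cv2.imwrite(f"pics/{c}0.png",im[:,:,::-1])
    K=bot.calibration(c); print(c,np.round(K["extrinsics"],3).tolist(),np.round(K["camera_matrix"],1).tolist())
    for n in("blue_box","timer_knob"):
        for d in bot.cut_out(n,c): print(n,round(d["p"],2),np.round(d["uv"]),d["pixels"].sum())
print(bot.read_state())
E
```

```text
top [[-0.009, -0.994, 0.106, 0.396], [-1.0, 0.009, 0.001, 0.042], [-0.002, -0.106, -0.994, 0.79], [0.0, 0.0, 0.0, 1.0]] [[368.8, 0.0, 320.6], [0.0, 368.8, 206.0], [0.0, 0.0, 1.0]]
blue_box 0.71 [174. 305.] 6321
blue_box 0.64 [247. 200.] 5270
timer_knob 0.71 [163. 307.] 420
timer_knob 0.63 [243. 197.] 310
scene [[0.727, 0.511, -0.459, 0.9], [0.686, -0.521, 0.507, -0.419], [0.02, -0.684, -0.73, 0.774], [0.0, 0.0, 0.0, 1.0]] [[446.8, 0.0, 320.9], [0.0, 446.8, 196.9], [0.0, 0.0, 1.0]]
blue_box 0.93 [340. 122.] 2782
blue_box 0.77 [367. 186.] 4033
timer_knob 0.84 [371. 169.] 317
timer_knob 0.79 [341. 106.] 259
{'time': 0.3, 'joint_pos': array([-8.12536905e+01,  2.05739644e+01,  8.65596720e+01, -4.82901989e-04,
        7.29091782e+01, -6.59554692e+00]), 'qvel': array([ 0.02407335, -0.09391931, -0.14805187,  0.01798917,  0.0703344 ,
       -0.03947453]), 'joint_efforts': array([ 3.06768161e-04, -5.14845657e+01, -2.70609766e+01,  6.74037449e-02,
        3.11352324e-02, -9.48027014e-05]), 'ee_pos': array([ 0.15869113, -0.57838215,  0.24731997]), 'tool_rot': array([-1.79957416e+02, -4.45925982e-03,  1.53419968e+01]), 'wrist_force': array([0.42653919, 0.39190736, 0.01703101]), 'wrist_torque': array([-0.01805158, -0.04530611,  0.00214598]), 'finger_force': 0.0, 'gripper_width': 0.08808597772731479}
```

View pics/top0.png

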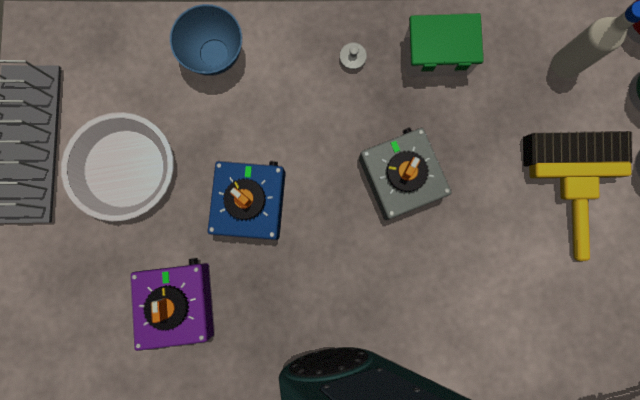

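View pics/scene0.png

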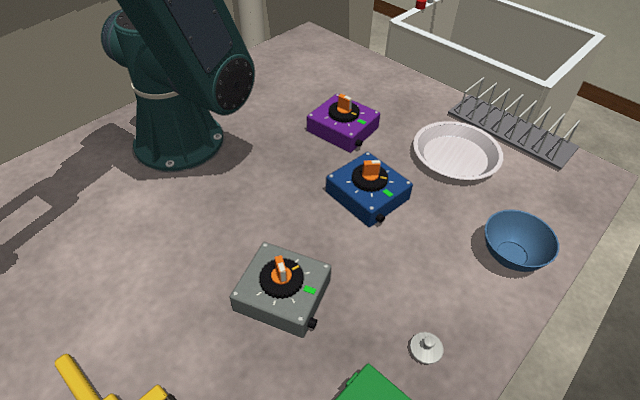

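The top view shows three similar controllers: blue at (247,200), purple at (172,306) and grey at (405,173). In the scene view they are at (368,188), (343,122) and (281,288). I choose blue. Its green mark is at (248,172) in the top view, and the white pointer looks up-left. Next I'll take a close crop and measure.

```bash
cat > h.py <<'E'
from rig import bot
import cv2,numpy as np
def ray(c,uv,z):
    k=bot.calibration(c);E=k["extrinsics"]
    p=cv2.undistortPoints(np.array(uv,float).reshape(-1,1,2),k["camera_matrix"],np.array(k["distortion"]))[:,0]
    d=np.c_[p,np.ones(len(p))]@E[:3,:3].T; o=E[:3,3]
    return (o+d*((z-o[2])/d[:,2])[:,None])
def proj(c,P):
    k=bot.calibration(c);W=np.linalg.inv(k["extrinsics"])
    return cv2.projectPoints(np.array(P,float),cv2.Rodrigues(W[:3,:3])[0],W[:3,3],k["camera_matrix"],np.array(k["distortion"]))[0][:,0]
E
cat > m.py <<'E'
from h import *
from scipy.optimize import minimize
im={c:bot.capture(c) for c in("top","scene")}
hsv={c:cv2.cvtColor(i,cv2.COLOR_RGB2HSV) for c,i in im.items()}
win={"top":(195,150,300,250),"scene":(318,145,420,230)}
def mask(c,f):
    m=f(hsv[c]); w=np.zeros_like(m); x0,y0,x1,y1=win[c]; w[y0:y1,x0:x1]=1; return m&w
green=lambda h:(h[...,0]>50)&(h[...,0]<75)&(h[...,1]>120)&(h[...,2]>90)
oran=lambda h:(h[...,0]>4)&(h[...,0]<20)&(h[...,1]>150)&(h[...,2]>90)
for c in im:
    x0,y0,x1,y1=win[c]
    g=np.argwhere(mask(c,green))[:,::-1].mean(0); G=ray(c,[g],.055)[0]
    print(c,"green",g,G.round(4))
    blue=lambda h:(h[...,0]>100)&(h[...,0]<118)&(h[...,1]>120)&(h[...,2]>40)
    m=cv2.morphologyEx(mask(c,blue).astype(np.uint8),cv2.MORPH_OPEN,np.ones((3,3)))
    pts=cv2.convexHull(np.argwhere(m)[:,::-1].astype(np.int32))
    # fit box pose: silhouette of the 8 corners vs blue hull (IoU)
    S=4
    hull=np.zeros((400*S,640*S),np.uint8); cv2.fillPoly(hull,[((pts+.0)*S).astype(np.int32)],1)
    sub=(slice(y0*S-80,y1*S+80),slice(x0*S-80,x1*S+80))
    def cost(v):
        ca,sa=np.cos(v[2]),np.sin(v[2])
        P=[(v[0]+ca*a-sa*b,v[1]+sa*a+ca*b,z) for a in(-.075,.075) for b in(-.07,.07) for z in(0,.055)]
        q=cv2.convexHull(proj(c,P).astype(np.float32)); h=np.zeros_like(hull); cv2.fillPoly(h,[(q*S).astype(np.int32)],1)
        return 1-(h[sub]&hull[sub]).sum()/(h[sub]|hull[sub]).sum()+((np.hypot(G[0]-v[0]-.057*ca,G[1]-v[1]-.057*sa))*3)
    best=min((minimize(cost,[G[0]-.057*np.cos(t),G[1]-.057*np.sin(t),t],method="Nelder-Mead",options=dict(initial_simplex=[[G[0]-.057*np.cos(t)+a,G[1]-.057*np.sin(t)+b,t+d] for a,b,d in((0,0,0),(.006,0,0),(0,.006,0),(0,0,.1))])) for t in(-.15,0,.15)),key=lambda r:r.fun)
    print("box",best.x.round(4),"cost",round(best.fun,3))
    ax=proj(c,[(best.x[0],best.x[1],z) for z in(.055,.069,.109)]);print("axis px",ax.round(1).tolist())
    o=im[c][y0:y1,x0:x1,::-1]; cv2.imwrite(f"pics/{c}_crop.png",cv2.resize(o,None,fx=6 if c=="top" else 7,fy=6 if c=="top" else 7,interpolation=cv2.INTER_CUBIC)[:600])
E
python3 m.py; python3 -c "
import cv2,numpy as np
a=cv2.imread('pics/top_crop.png')[:,:630];b=cv2.imread('pics/scene_crop.png')
a=cv2.resize(a,(400,int(a.shape[0]*400/a.shape[1])));b=cv2.resize(b,(400,int(b.shape[0]*400/b.shape[1])))
h=max(a.shape[0],b.shape[0]);f=lambda x:np.pad(x,((0,h-len(x)),(0,0),(0,0)));cv2.imwrite('pics/both.png',np.hstack([f(a),f(b)]))"
```

```text
top green [247.6875  171.15625] [0.5467 0.1896 0.055 ]
box [ 0.4899  0.1946 -0.0879] cost 0.093
axis px [[244.9, 199.1], [243.4, 198.2], [238.9, 195.4]]
scene green [387.31707317 192.46341463] [0.5447 0.1941 0.055 ]
box [ 0.4879  0.2006 -0.1025] cost 0.092
axis px [[369.4, 178.5], [370.0, 174.1], [371.8, 161.1]]
```

View pics/both.png

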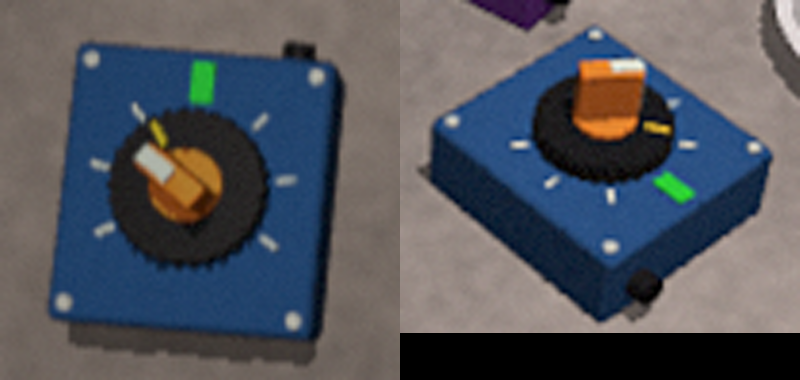

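The crop confirms the blue box, with axis at about (0.489, 0.198) and yaw about -5.5°. The bar pointer is at about 54° in the world, so the knob value is about 1.04 rad. I go round at height, keeping inside the reach, and turn the tool to match the bar.

Emit:
arm_command:
  plan:
    - [3.8,-2.5,0,0,0,0,1]
    - [3.8,-2.5,0,0,0,0,1]
    - [3.8,-2.5,0,0,0,0,1]
    - [3.8,-2.5,0,0,0,0,1]
    - [3.8,-2.5,0,0,0,0,1]
    - [3.8,-2.5,0,0,0,0,1]
    - [3.8,-2.5,0,0,0,0,1]
    - [3.8,-2.5,0,0,0,0,1]
    - [3.8,-2.5,0,0,0,0,1]
    - [3.8,-2.5,0,0,0,0,1]
    - [3.8,-2.5,0,0,0,0,1]
    - [0,0,0,0,0,-0.135,1]
    - [0,0,0,0,0,-0.135,1]
    - [0,0,0,0,0,-0.135,1]
    - [0,0,0,0,0,-0.135,1]
    - [0,0,0,0,0,-0.135,1]

```text
time: 2.4
ee_pos: [0.4891, -0.2027, 0.2477]
tool_rot: [180.0, -0.0, 54.3]
wrist_force: [-0.8, 0.6, -0.1]
gripper_width: 0.0875
finger_force: 0.0
```

```bash
cat > fit.py <<'E'
from h import *
from scipy.optimize import minimize
# joint fit of bar top centre & angle using white+orange masks (saved starting pictures)
im={c:cv2.imread(f"pics/{c}0.png") for c in("top","scene")}
S=8
def bar(v,a0,a1,zs,w=.007):
    ca,sa=np.cos(v[2]),np.sin(v[2])
    return [(v[0]+ca*a-sa*b,v[1]+sa*a+ca*b,z) for a in(a0,a1) for b in(-w,w) for z in zs]
for c,w,use in(("top",(215,175,275,225),1),("scene",(345,145,400,200),1)):
    x0,y0,x1,y1=w; h=cv2.cvtColor(im[c],cv2.COLOR_BGR2HSV)[y0:y1,x0:x1]
    o=((h[...,0]<20)&(h[...,0]>3)&(h[...,1]>130)&(h[...,2]>60))|((h[...,2]>140)&(h[...,1]<70))
    n,l,st,ce=cv2.connectedComponentsWithStats(o.astype(np.uint8))
    k=1+st[1:,4].argmax(); M=cv2.resize((l==k).astype(np.uint8),None,fx=S,fy=S,interpolation=cv2.INTER_NEAREST)
    def draw(P): 
        q=proj(c,P)-[x0,y0]; q=(q+.5)*S; m=np.zeros_like(M); cv2.fillPoly(m,[cv2.convexHull(q.astype(np.float32)).astype(np.int32)],1); return m
    T=np.linspace(0,2*np.pi,40)
    def cost(v):
        m=draw(bar(v,-.018,.018,(.073,.109)))|draw([(v[0]+.019*np.cos(t),v[1]+.019*np.sin(t),z) for t in T for z in(.069,.073)])
        return 1-(m&M).sum()/(m|M).sum()
    r=min((minimize(cost,[.489,.1975,a],method="Nelder-Mead",options=dict(initial_simplex=[[.489,.1975,a],[.494,.1975,a],[.489,.2025,a],[.489,.1975,a+.15]])) for a in(.75,.9,1.05)),key=lambda r:r.fun)
    print(c,r.x.round(4),"deg",np.degrees(r.x[2]).round(1),"cost",round(r.fun,3))
E
python3 fit.py
```

```text
top [0.4896 0.1947 0.8601] deg 49.3 cost 0.125
scene [0.4898 0.2717 0.8008] deg 45.9 cost 0.56
```

Emit:
arm_command:
  plan:
    - [4.06,-2.92,0,0,0,0,1]
    - [4.06,-2.92,0,0,0,0,1]
    - [4.06,-2.92,0,0,0,0,1]
    - [4.06,-2.92,0,0,0,0,1]
    - [4.06,-2.92,0,0,0,0,1]
    - [4.06,-2.92,0,0,0,0,1]
    - [4.06,-2.92,0,0,0,0,1]
    - [4.06,-2.92,0,0,0,0,1]
    - [0,0,4,0,0,0.05,1]
    - [0,0,4,0,0,0,1]
    - [0,0,2,0,0,0,1]
    - [0,0,0,0,0,0,1]
    - [0,0,0,0,0,0,1]

```text
time: 4.03
ee_pos: [0.4916, 0.1974, 0.1485]
tool_rot: [180.0, -0.1, 51.1]
wrist_force: [1.2, 0.8, 0.2]
gripper_width: 0.0879
finger_force: 0.0
```

```bash
python3 - <<'E'
from h import *
s=bot.read_state(); p=s["ee_pos"]; print(p,s["tool_rot"])
im=bot.capture("scene")[:,:,::-1]; t=bot.capture("top")[:,:,::-1]
def mk(i,c):
    i=i.copy()
    for z,col in((.109,(0,255,255)),(.0732+.05,(255,0,255))):
        u=proj(c,[(p[0],p[1],z)])[0]; cv2.circle(i,tuple(int(round(a*16)) for a in u),16,col,1,shift=4)
    return i
b=cv2.resize(mk(im,"scene")[100:220,320:440],None,fx=3.3,fy=3.3,interpolation=cv2.INTER_CUBIC)
a=cv2.resize(mk(t,"top")[140:260,190:310],None,fx=3.3,fy=3.3,interpolation=cv2.INTER_CUBIC)
cv2.imwrite("pics/near.png",np.hstack([a,b]))
E
```

```text
[0.491574   0.19742873 0.14853084] [ 1.79961203e+02 -6.25754205e-02  5.11469419e+01]
```

View pics/near.png

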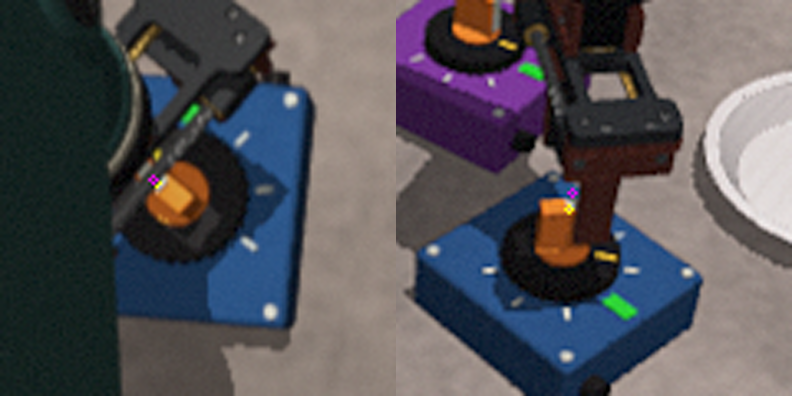

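The picture shows the gripper straddling the bar, with its TCP within about 3 mm of the bar centre: crop (160,185) in top and (570,210) in scene. I make a small correction and then descend to about 80 mm tip height.

Emit:
arm_command:
  plan:
    - [-0.1,-0.1,1.5,0,0,0,1]
    - [0,0,1.5,0,0,0,1]
    - [0,0,1.2,0,0,0,1]
    - [0,0,0,0,0,0,1]
    - [0,0,0,0,0,0,1]
    - [0,0,0,0,0,0,0]

```text
time: 4.88
ee_pos: [0.4899, 0.1973, 0.1061]
tool_rot: [180.0, -0.0, 51.2]
wrist_force: [-0.4, 0.1, -0.1]
gripper_width: 0.0807
finger_force: 0.0
```

Emit:
arm_command:
  plan:
    - [0,0,0,0,0,0,-0.3]
    - [0,0,0,0,0,0,-0.5]
    - [0,0,0,0,0,0,-0.5]
    - [0,0,0,0,0,0,-0.5]
    - [0,0,0,0,0,0,-0.5]

```text
time: 5.5
ee_pos: [0.4895, 0.1972, 0.1057]
tool_rot: [-180.0, -0.0, 51.2]
wrist_force: [0.2, 0.6, 0.7]
gripper_width: 0.0314
finger_force: 0.0
```

Emit:
arm_command:
  plan:
    - [0,0,0,0,0,0,-0.6]
    - [0,0,0,0,0,0,-0.6]
    - [0,0,0,0,0,0,-0.6]
    - [0,0,0,0,0,0,-0.6]

```text
time: 6.0
ee_pos: [0.4895, 0.1972, 0.1057]
tool_rot: [-180.0, -0.0, 51.2]
wrist_force: [0.2, -0.0, 0.4]
gripper_width: 0.0173
finger_force: 0.0
```

Emit:
arm_command:
  plan:
    - [0,0,0,0,0,0,-0.75]
    - [0,0,0,0,0,0,-0.75]
    - [0,0,0,0,0,0,-0.75]

```text
time: 6.38
ee_pos: [0.4889, 0.1973, 0.1057]
tool_rot: [-179.9, 0.0, 51.1]
wrist_force: [-3.6, 2.6, 2.3]
gripper_width: 0.0142
finger_force: 30.0
```

The grip is on the bar, 14.2 mm wide, with low side force. I turn it clockwise 56.5° (0.986 rad about tool +z).

Emit:
arm_command:
  plan:
    - [0,0,0,0,0,0.1,-0.75]
    - [0,0,0,0,0,0.1,-0.75]
    - [0,0,0,0,0,0.1,-0.75]
    - [0,0,0,0,0,0.1,-0.75]
    - [0,0,0,0,0,0.1,-0.75]

```text
time: 7.0
ee_pos: [0.489, 0.1972, 0.1057]
tool_rot: [-180.0, 0.0, 22.3]
wrist_force: [-2.1, 1.3, 2.1]
gripper_width: 0.014
finger_force: 30.0
```

Emit:
arm_command:
  plan:
    - [0,0,0,0,0,0.1,-0.75]
    - [0,0,0,0,0,0.1,-0.75]
    - [0,0,0,0,0,0.1,-0.75]
    - [0,0,0,0,0,0.1,-0.75]
    - [0,0,0,0,0,0.085,-0.75]
    - [0,0,0,0,0,0,-0.75]
    - [0,0,0,0,0,0,-0.75]

```text
time: 7.88
ee_pos: [0.489, 0.197, 0.1057]
tool_rot: [180.0, 0.0, -5.2]
wrist_force: [-3.5, 0.7, 3.5]
gripper_width: 0.0139
finger_force: 30.0
```

Emit:
arm_command:
  plan:
    - [0,0,0,0,0,0,-0.5]
    - [0,0,0,0,0,0,-0.2]
    - [0,0,0,0,0,0,0.2]
    - [0,0,0,0,0,0,0.2]
    - [0,0,0,0,0,0,0.2]
    - [0,0,-2,0,0,0,0.2]
    - [0,0,-4,0,0,0,0.2]
    - [0,0,-5,0,0,0,0.2]
    - [0,0,-4,0,0,0,0.2]
    - [0,5,0,0,0,0,0.2]
    - [0,5,0,0,0,0,0.2]
    - [0,5,0,0,0,0,0.2]
    - [0,5,0,0,0,0,0.2]
    - [0,5,0,0,0,0,0.2]
    - [0,5,0,0,0,0,0.2]
    - [0,0,0,0,0,0,0.2]
    - [0,0,0,0,0,0,0.2]

```text
time: 10.0
ee_pos: [0.4616, -0.1012, 0.2555]
tool_rot: [-180.0, 0.0, -5.3]
wrist_force: [-0.4, 0.8, -0.3]
gripper_width: 0.0527
finger_force: 0.0
```

```bash
python3 - <<'E'
from h import *
im=bot.capture("scene")[:,:,::-1]; t=bot.capture("top")[:,:,::-1]
b=cv2.resize(im[140:240,315:415],None,fx=4,fy=4,interpolation=cv2.INTER_CUBIC)
a=cv2.resize(t[150:250,195:295],None,fx=4,fy=4,interpolation=cv2.INTER_CUBIC)
cv2.imwrite("pics/after.png",np.hstack([a,b])); cv2.imwrite("pics/top1.png",t)
E
```

```text
(no output)
```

View pics/after.png

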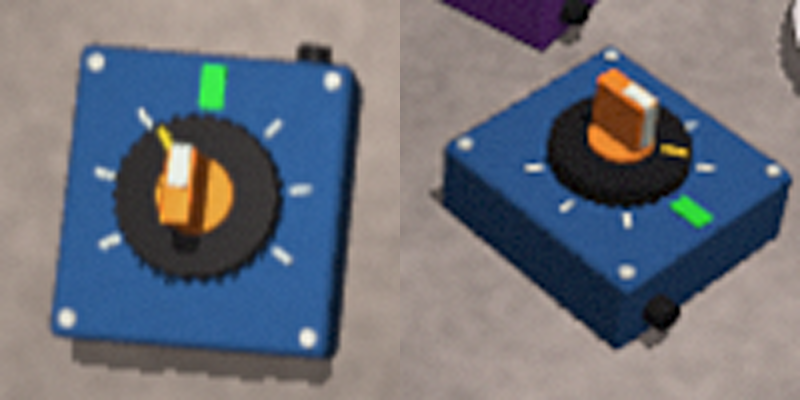

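The picture shows the bar's white line (180,165) parallel to the box sides and pointing at the green mark (212,87), within about 1–2°. The ring's yellow line (165,137) is where it was, and the gripper is clear.

```bash
python3 -c "
from rig import bot
print(bot.hand_in())"
```

```text
the job is handed in; nothing more can be done
None
```

I turned the blue controller's orange knob to the green mark (within about 2° by the camera pictures) and let go. The black ring looks unmoved, I kept clear of the grey controller, and the job was handed in at about 10 s; no verdict was returned.

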